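# Open the sprung lid of a rice cooker

### The job

Open the rice cooker so that its pot can be filled. Press the black release tab at its front down until the lid springs up by itself and stands half open with nothing touching it, then push the lid on, up and over, until it leans back against its stop and stays fully open. Do not lift, tip or shove the cooker, and leave the other things on the worktop where they are.

Things in the scene. Friction and masses are not known exactly. Their poses are not given: they have to be found in the camera images.
- rice_cooker: White compact rice cooker, loose on rubber feet, about 2 kg. Origin: centre of its underside. Its x axis points from the front (console, release tab) to the back (lid hinge), y to its left, z up. Round body 177 mm across; the console reaches 133 mm before the origin, is 82 mm wide, 90 mm high; side grips reach 99 mm to either side; the closed lid's top is 158 mm high.
- tab_pad (a point): Middle of the top of the release tab's ribbed black thumb pad, over the console: at rest 121 mm before the cooker's origin, 111 mm high. Pad 38 mm wide (cooker's y), 34 mm deep, 6 mm thick. Between pad and lid a 26 mm wide black hook stands 137 mm high, its face 19 mm behind the pad's middle; it swings up to 10 mm outward as the pad is pressed. Press straight down, at the middle or outside it.
- release_tab (a joint): Angle of the release tab: 0 at rest, 0.30 fully pressed (the pad's middle is then about 7 mm lower). Spring return; at the pad's middle it takes about 2 N to start, 5 N to free the lid at about 0.2, 7 N fully down.
- cooker_lid (a joint): Angle of the lid about its hinge at the back: 0 closed, 1.57 upright, 1.85 fully open on its stop. Held shut by the tab's hook; once freed, a spring lifts it to 0.65 in about half a second, where it rests. Pushed further it leaves the spring; it takes about 1.5 N at its front edge, falls back to 0.65 if let go before upright, and drops onto its stop beyond upright.
- lid_edge (a point): Middle of the lid's front edge, at its flat underside; moves with the lid, 185 mm from the hinge line. Closed: 88 mm before the cooker's origin, 120 mm high; popped up (0.65): 53 mm before it, 233 mm high; upright: 309 mm high. The lid is a white dome 177 mm across, 30 mm thick, with a black catch lip 32 mm wide that sticks out 8 mm at this edge. Fingers push edge or underside from the front.
- lid_hinge (a point): Middle of the lid's hinge line at the back of the cooker, 96 mm behind the origin, 124 mm above the worktop; the hinge line runs along the cooker's y axis.
- spotted_mug: White mug with grey spots, 82 mm across, 91 mm high; origin under its centre. Bystander.
- glass_tumbler: Clear fluted glass tumbler, 65 mm across, 79 mm high; origin under its centre. Bystander.
- salt_carton: Pale cardboard salt carton, 46 x 77 x 134 mm, upright; origin under its centre. Bystander.
- sugar_jar: Low glass jar with white lid, 67 mm across, 70 mm high; origin under its centre. Bystander.
- teaspoon: Steel teaspoon, 139 x 30 x 10 mm, lying flat; origin under its centre. Bystander.
- lemon: Yellow lemon, 78 x 55 x 56 mm, on the chopping board at the left. Bystander.
- table_fork: Steel fork, 206 mm long, on the chopping board at the left. Bystander.

How it is judged:
On the way:
1. the released lid stands popped up on its spring, touched by nothing (value of joint cooker_lid between 0.55 and 0.8 rad and contact force between each of the arm, the fingers and cooker_lid below 0.1 N), for 0.2 s.
At the end, for the whole second after the job is handed in: The lid leans back past upright at its stop (joint over 1.75 of 1.85 rad) and is still, the release tab has sprung back (under 0.05 rad), the cooker stands upright within 40 mm of where it stood, and the mug, tumbler, carton, jar, spoon, lemon and fork are within 30 mm of where they stood (value of joint cooker_lid above 1.75 rad and value of joint release_tab below 0.05 rad and velocity of joint cooker_lid between -0.05 and 0.05 rad/s and linear speed of rice_cooker below 0.02 m/s and angle between rice_cooker's own z axis and vertical below 0.05 rad and distance of rice_cooker from where it was at the start of the episode below 0.04 m and distance of each of spotted_mug, glass_tumbler, salt_carton, sugar_jar, teaspoon, lemon, table_fork from where it was at the start of the episode below 0.03 m); the robot touches nothing.
It fails at once if the cooker is lifted off the worktop (height (world z) of rice_cooker above 0.012 m).
It fails at once if the cooker is tipped by more than about 8 degrees (angle between rice_cooker's own z axis and vertical above 0.14 rad).
It fails at once if the cooker is shoved more than 40 mm along the worktop (distance of rice_cooker from where it was at the start of the episode above 0.04 m).
It fails at once if something else on the worktop is moved by more than 30 mm (distance of any of spotted_mug, glass_tumbler, salt_carton, sugar_jar, teaspoon, lemon, table_fork from where it was at the start of the episode above 0.03 m).
It also fails if it takes over 48 s, if anything falls off the work surface, if the arm or the gripper's body presses on something with over 40 N, if the wrist force passes 120 N, or if a joint passes its speed limit or range.

### The arm

A 6-joint arm with a two-finger parallel gripper is mounted at the origin on a cart in front of the work surface, level with it; the furniture and walls round the work are solid. World frame = base frame: x ahead of the robot, y to its left, z up, the work surface at z = 0. Lengths are in m, angles in rad, forces in N, time in s.
With the tool pointing down it reaches from about 0.375 to 0.975 m from the base axis. Payload 3.8 kg.
Tool frame: the origin (TCP) lies on the centre line of the jaws, within the pads' length; the fingertips stand 14 mm ahead of it and the grasp point (between the pads) lies 5 mm behind it; z points along the fingers, y is the line along which they close (so a half turn about z gives the same grasp; the last joint's range is limited). The gripper opens to 85 mm and grips with 20 to 120 N. Pads are 22 mm wide; open, the fingers measure 114 mm over their backs; the gripper's body (76 mm by 85 mm) begins 54 mm behind the grasp point. The pads swing forward as they close: fully open they stand 13 mm farther back than shut.
Start: joints at [-1.354, 0.264, 1.604, -0, 1.274, -0.037], TCP at [0.169, -0.653, 0.245] pointing down, gripper open.
Joint ranges: [-2.63, 2.63], [-0.94, 2.18], [0.31, 2.57], [-1.31, 4.45], [0, 2.66], [-2.55, 2.55]. Speed limits (rad/s): [2.57, 2.57, 3.14, 3.14, 3.14, 3.14].

### API

Orientations are given as a rotation vector (axis times angle).
In Python, from workcell import bot, eyes, spot_in gives the robot as it stands.
- The arm moves only by the tool carry_out, never from a script. Its argument "series" is text: rows parted by semicolons, each of 4 numbers parted by spaces: the shift along the world's x, y, z in m, then the turn about the world's z in degrees. In form: tx ty tz roll; .... A call has 1 to 20 rows; each row shifts and turns the commanded pose from where the row before left it; what a row does not reach is not made up. A row lasts 1/8 s, in which the tool goes at most 62.5 mm and 10.7 degrees, less where a joint would pass 70% of its speed; a pose out of reach is approached as far as the arm can. A call is refused whole if a number of a shift passes 0.0625 or a number of a turn 10.7, either way. A call with a gripper value outside its range is refused whole. "jaw" is the gripper command: -1 is shut, 1 is fully open, values between are in proportion, set as the call begins (left out, the last holds). The fingers move at their own pace and stop on an object; "grip_force" is the grip in N (left out, the last holds). Time passes only in rows, so rows that do not move let the fingers close. It gives the time, the measured TCP pose, the force, the opening and the grip force at its end, in the units of the state.
- bot.read_state(): the state, without advancing time (a new reading comes with each control period).
- eyes.read_camera(name): name is "side" or "top" or "wrist"; returns (picture, depth): 384x512x3 uint8, blue, green, red; 384x512 float32, m along the optical axis (not along the pixel's ray), 0 where there is no reading.
- eyes.get_calibration(name): a dict with "K" (3x3 intrinsics, pixels), "position" and "rotation" of the camera in the world; the wrist camera has in their place "T_tool_cam" (4x4, takes a point from camera to tool coordinates, whose origin is the TCP and whose axes are the flange's). Camera axes: x right, y down, z forward; pixel columns grow to the right and rows downward; lengths in m; the calibration is good to about 2 mm. A picture is of the moment at which its call begins: read the wrist's pose just before it. get_calibration takes no time and is no camera call.
- bot.finish_job(): hands the job in; it is judged then, once.
Trained networks look in the newest picture that a camera, given by its name, has taken for a name from the list of things; names that differ only in an ending like _2 or _b are one class to them, and where a whole thing is asked for, a point or a joint stands for the part that bears it (a point fixed in the world has none). Each returns a list of dicts, best first, with "score" (0 to 1); they miss things now and then, are a little off and sometimes report something else, mostly with a low value. They report only what shows in the picture. A call takes as long as a camera call.
- spot_in(camera, target): "rect" ([centre column, centre row, width, height] in pixels, round what is visible of it).
The state is a dict: "time": time; "q": joint angles; "joint_vel": joint speeds; "joint_torque": joint torques, N m; "tool_pos": TCP position; "tcp_rot": TCP orientation; "wrist_force": force on the tool from outside, world axes, zero at the start; "torque": the same for the moment, N m; "width": opening from 0.0 (shut) to 1.0 (fully open); "grip_force": force on a finger pad.
Only numpy, scipy, OpenCV 4.12 (cv2) and the standard library are available. Lean on these libraries where they do the work, as an engineer would, in place of code of your own. Each camera call takes 0.05 s, during which the arm holds its last target. There are 200 camera calls.

## Working session

There is one attempt and no reset: what is moved stays moved. The work goes in short steps, Python scripts to look and compute and a tool call to move; the robot and the scene stay as the last step left them, time stands still between calls to the robot, and variables do not carry over. Pictures are saved under pics/ and viewed, at most 10 in all, crops included, and the job is handed in when it is done.

Besides the shell and the picture viewer there is one more tool, called after ">>>" by a JSON object that holds its "api" and its "payload". carry_out: Moves the arm, as the interface text tells. Its arguments: {"type":"object","properties":{"series":{"type":"string"},"jaw":{"type":"number"},"grip_force":{"type":"number"}},"required":["series"]}

```bash
mkdir -p pics; cat > h.py <<'E'
import numpy as np, cv2
from workcell import bot, eyes, spot_in
def cloud(cam):
    im,d=eyes.read_camera(cam); c=eyes.get_calibration(cam); K=np.array(c["K"])
    v,u=np.mgrid[:384,:512]
    P=np.stack([(u-K[0,2])/K[0,0]*d,(v-K[1,2])/K[1,1]*d,d],-1)@np.array(c["rotation"]).T+np.array(c["position"])
    P[d==0]=np.nan
    return im,P
E
python3 - <<'E'
from h import *
ims=[]
for cam in ("top","side"):
    im,P=cloud(cam); ims.append(im); np.save(cam+"P.npy",P); np.save(cam+"I.npy",im)
    c=eyes.get_calibration(cam); print(cam,np.round(c["position"],3))
    for t in ("rice_cooker","tab_pad","lid_edge","spotted_mug","glass_tumbler","salt_carton","sugar_jar","teaspoon"):
        for r in spot_in(cam,t)[:2]:
            x,y,w,h=r["rect"]; p=P[int(np.clip(y,0,383)),int(np.clip(x,0,511))]
            print(t,round(r["score"],2),np.round(r["rect"]),np.round(p,3))
cv2.imwrite("pics/a.png",cv2.resize(np.vstack(ims),(800,1200))[:600]); cv2.imwrite("pics/top.png",cv2.resize(ims[0],(800,600)));cv2.imwrite("pics/side.png",cv2.resize(ims[1],(800,600)))
E
```

```text
Traceback (most recent call last):
  File "h.py", line 6, in cloud
    P=np.stack([(u-K[0,2])/K[0,0]*d,(v-K[1,2])/K[1,1]*d,d],-1)@np.array(c["rotation"]).T+np.array(c["position"])
      ~~~~~~~~~~~~~~~~~~~~~~~~~~~~~~~~~~~~~~~~~~~~~~~~~~~~~~~~~~~~~~~~~~~~~~~~~~~~~~~~~~^~~~~~~~~~~~~~~~~~~~~~~~
ValueError: operands could not be broadcast together with shapes (384,512) (3,)
```

```bash
sed -i 's/^from workcell/from scipy.spatial.transform import Rotation as R\nfrom workcell/; s/@np.array(c\["rotation"\]).T/@R.from_rotvec(c["rotation"]).as_matrix().T/' h.py
python3 - <<'E'
from h import *
print(bot.read_state()["tcp_rot"])
ims=[]
for cam in ("top","side"):
    im,P=cloud(cam); ims.append(im); np.save(cam+"P.npy",P); np.save(cam+"I.npy",im)
    c=eyes.get_calibration(cam); print(cam,np.round(c["position"],3),c["rotation"])
    for t in ("rice_cooker","tab_pad","lid_edge","spotted_mug","glass_tumbler","salt_carton","sugar_jar","teaspoon"):
        for r in spot_in(cam,t)[:2]:
            x,y,w,h=r["rect"]; p=P[int(np.clip(y,0,383)),int(np.clip(x,0,511))]
            print(t,round(r["score"],2),np.round(r["rect"]),np.round(p,3))
cv2.imwrite("pics/top.png",cv2.resize(ims[0],(800,600)));cv2.imwrite("pics/side.png",cv2.resize(ims[1],(800,600)))
E
```

```text
[-3.11412270e+00 -3.97383783e-01  3.25917955e-04]
top [0.364 0.061 1.556] [-2.19991392  2.17146146 -0.10679485]
rice_cooker 0.6 [294. 182.  48.  66.] [ 0.529 -0.106  0.154]
lid_edge 0.95 [297. 176.  47.  50.] [ 0.548 -0.117  0.159]
spotted_mug 0.57 [192. 206.  18.  31.] [0.439 0.295 0.034]
glass_tumbler 0.61 [192. 168.  17.  17.] [0.598 0.298 0.012]
salt_carton 0.7 [364. 193.  24.  27.] [ 0.489 -0.381  0.135]
sugar_jar 0.69 [366. 230.  22.  18.] [ 0.347 -0.408  0.067]
teaspoon 0.48 [197. 232.  20.  24.] [0.329 0.272 0.005]
side [-0.329 -0.311  1.785] [-2.29026974  1.45421021 -0.3770272 ]
rice_cooker 0.86 [289. 205.  46.  55.] [ 0.505 -0.144  0.149]
rice_cooker 0.49 [201. 192.  21.  21.] [0.429 0.257 0.089]
tab_pad 0.47 [289. 199.  40.  38.] [ 0.531 -0.137  0.157]
tab_pad 0.31 [174. 166.   8.  16.] [0.501 0.436 0.08 ]
lid_edge 0.62 [289. 196.  34.  30.] [ 0.547 -0.131  0.152]
lid_edge 0.41 [281. 219.  12.  13.] [ 0.446 -0.134  0.112]
spotted_mug 0.76 [199. 190.  20.  19.] [0.463 0.286 0.03 ]
glass_tumbler 0.5 [211. 166.  12.  19.] [0.614 0.301 0.01 ]
salt_carton 0.61 [292. 205.  37.  52.] [ 0.512 -0.155  0.148]
salt_carton 0.57 [343. 240.  24.  21.] [ 0.464 -0.415  0.133]
```

View pics/top.png

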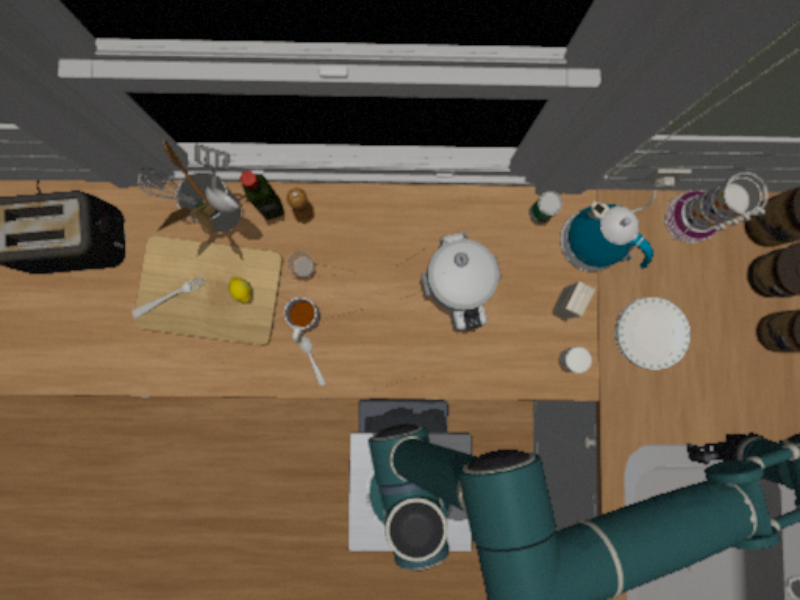

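View pics/side.png

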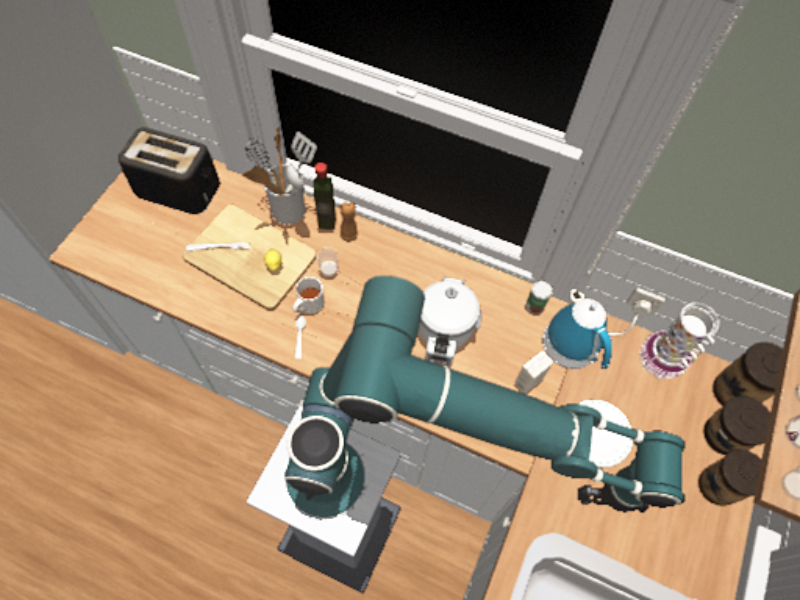

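```bash
python3 - <<'E'
from h import *
from scipy.optimize import least_squares
P=np.load("topP.npy").reshape(-1,3); I=np.load("topI.npy").reshape(-1,3).astype(int)
m=(np.hypot(P[:,0]-.53,P[:,1]+.115)<.17)&(P[:,2]>.03); Q=P[m]; C=I[m]
# lid circle: boundary points per sector at z .12-.15
def fit(Z):
    c=np.array([.53,-.115]); 
    for _ in range(5):
        a=np.arctan2(Z[:,1]-c[1],Z[:,0]-c[0]); r=np.hypot(Z[:,0]-c[0],Z[:,1]-c[1]); k=(r<.095)
        pts=[]
        for b in np.arange(-np.pi,np.pi,.2):
            s=k&(a>=b)&(a<b+.2)
            if s.any(): j=np.argmax(np.where(s,r,0)); pts.append(Z[j,:2])
        pts=np.array(pts)
        o=least_squares(lambda p:np.hypot(*(pts-p[:2]).T)-p[2],[*c,.088],loss="soft_l1",f_scale=.003).x; c=o[:2]
    return o
o=fit(Q[Q[:,2]>.1]); print("circle",o)
c=o[:2]; d=Q[:,:2]-c; r=np.hypot(*d.T); a=np.degrees(np.arctan2(d[:,1],d[:,0]))
for n,lo,hi in (("front",150,-150),("other",0,0)): pass
s=r>.1
h,e=np.histogram(a[s],36,(-180,180)); print([(int(e[i]),int(n),round(r[s&(a>=e[i])&(a<e[i]+10)].max(),3),round(Q[s&(a>=e[i])&(a<e[i]+10),2].mean(),3)) for i,n in enumerate(h) if n])
dark=(C.max(1)<70)&(Q[:,2]>.08)
for q,z in zip(Q[dark],C[dark]): print(np.round(q,3),z) if np.hypot(*(q[:2]-c))>.08 else 0
im=np.load("topI.npy")[120:240,240:360]; im2=np.load("sideI.npy")[160:260,240:340]
cv2.imwrite("pics/crop.png",np.hstack([cv2.resize(im,(400,400),interpolation=2),cv2.resize(im2,(400,400),interpolation=2)]))
E
```

```text
circle [ 0.55232313 -0.11801346  0.08812211]
[(-180, 54, np.float64(0.136), np.float64(0.101)), (-170, 50, np.float64(0.136), np.float64(0.113)), (-160, 36, np.float64(0.135), np.float64(0.098)), (-150, 15, np.float64(0.129), np.float64(0.089)), (-100, 1, np.float64(0.102), np.float64(0.093)), (-80, 1, np.float64(0.101), np.float64(0.087)), (-70, 1, np.float64(0.102), np.float64(0.09)), (-10, 7, np.float64(0.108), np.float64(0.123)), (0, 5, np.float64(0.108), np.float64(0.114)), (10, 6, np.float64(0.105), np.float64(0.113)), (20, 9, np.float64(0.108), np.float64(0.114)), (30, 3, np.float64(0.103), np.float64(0.094)), (110, 1, np.float64(0.1), np.float64(0.093)), (160, 1, np.float64(0.1), np.float64(0.077)), (170, 45, np.float64(0.134), np.float64(0.079))]
[ 0.633 -0.066  0.126] [64 65 63]
[ 0.515 -0.039  0.134] [68 66 65]
[ 0.508 -0.044  0.129] [58 56 59]
[ 0.505 -0.044  0.12 ] [62 64 60]
[ 0.504 -0.047  0.085] [60 64 67]
[ 0.501 -0.048  0.116] [60 59 59]
[ 0.499 -0.05   0.1  ] [60 61 65]
[ 0.496 -0.051  0.131] [58 58 58]
[ 0.495 -0.053  0.105] [62 63 63]
[ 0.492 -0.055  0.133] [60 5
[... 3317 characters left out ...]
8  0.116] [58 57 59]
[ 0.429 -0.151  0.109] [43 42 43]
[ 0.429 -0.155  0.108] [42 41 43]
[ 0.43  -0.159  0.108] [45 40 43]
[ 0.429 -0.162  0.111] [42 43 43]
[ 0.43  -0.166  0.108] [42 38 41]
[ 0.425 -0.132  0.104] [66 66 65]
[ 0.425 -0.135  0.111] [47 45 47]
[ 0.425 -0.139  0.109] [47 47 48]
[ 0.425 -0.142  0.116] [47 42 44]
[ 0.425 -0.146  0.115] [43 40 42]
[ 0.426 -0.151  0.104] [38 37 40]
[ 0.425 -0.154  0.111] [41 42 48]
[ 0.426 -0.159  0.108] [41 42 48]
[ 0.421 -0.131  0.109] [57 57 60]
[ 0.421 -0.134  0.116] [40 41 47]
[ 0.421 -0.139  0.112] [43 44 51]
[ 0.422 -0.143  0.106] [44 46 56]
[ 0.421 -0.146  0.112] [41 48 65]
[ 0.422 -0.151  0.108] [38 50 66]
[ 0.417 -0.135  0.111] [30 49 68]
```

View pics/crop.png

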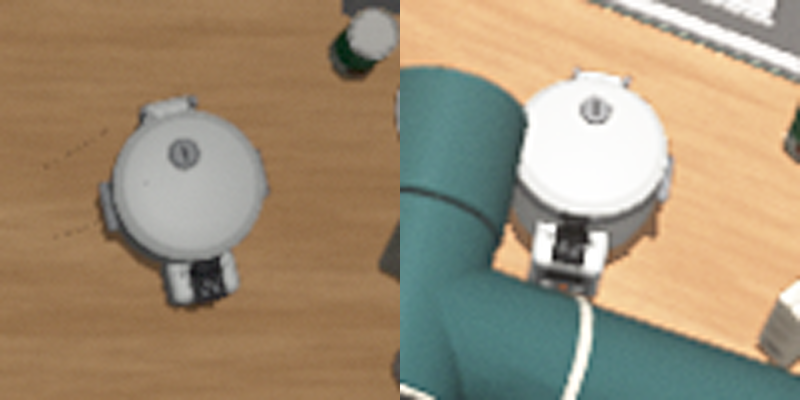

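>>> {"api": "carry_out", "payload": {"series": "0.021 0.042 0 0;0.021 0.042 0 0;0.021 0.042 0 0;0.021 0.042 0 0;0.021 0.042 0 0;0.021 0.042 0 0;0.021 0.042 0 0;0.021 0.042 0 0;0.021 0.042 0 0;0.021 0.042 0 0;0.021 0.042 0 -1;0.027 0.043 -0.02 0;0 0 -0.03 0;0 0 -0.03 0;0 0 0 0;0 0 0 0", "jaw": -1, "grip_force": 20}}

```text
time: 2.95
tool_pos: [0.4281, -0.1487, 0.1664]
tcp_rot: [3.119, 0.37, 0.002]
wrist_force: [0.5, -0.1, 0.9]
width: -0.003
grip_force: 0.0
```

```bash
python3 - <<'E'
from h import *
im,d=eyes.read_camera("wrist"); im2,_=eyes.read_camera("side")
cv2.imwrite("pics/w1.png",np.hstack([cv2.resize(im,(400,300)),cv2.resize(im2[140:260,220:380],(400,300),interpolation=2)]))
E
```

```text
(no output)
```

View pics/w1.png

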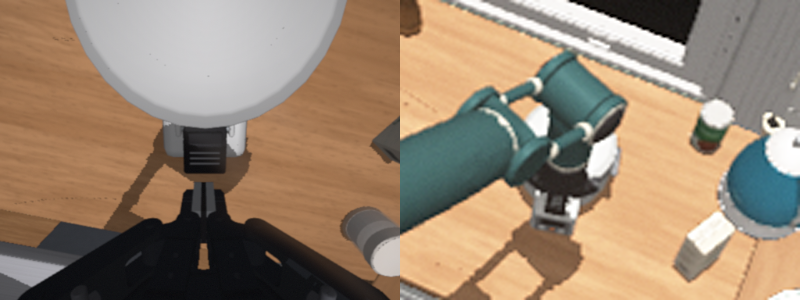

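>>> {"api": "carry_out", "payload": {"series": "0 0 -0.02 0;0 0 -0.016 0;0 0 -0.003 0;0 0 0 0;0 0 0 0"}}

```text
time: 3.68
tool_pos: [0.428, -0.1486, 0.127]
tcp_rot: [3.119, 0.37, 0.002]
wrist_force: [0.3, -0.8, 0.2]
width: -0.001
grip_force: 0.0
```

>>> {"api": "carry_out", "payload": {"series": "0 0 -0.003 0;0 0 0 0;0 0 0 0"}}

```text
time: 4.05
tool_pos: [0.4278, -0.1487, 0.1237]
tcp_rot: [3.119, 0.371, 0.001]
wrist_force: [-1.1, -0.4, 1.9]
width: 0.001
grip_force: 1.1
```

>>> {"api": "carry_out", "payload": {"series": "0 0 -0.003 0;0 0 -0.002 0;0 0 0 0;0 0 0 0"}}

```text
time: 4.55
tool_pos: [0.4267, -0.1489, 0.1183]
tcp_rot: [3.119, 0.371, -0.003]
wrist_force: [-4.7, -3.8, 5.0]
width: -0.003
grip_force: 3.2
```

```bash
cat >> h.py <<'E'
def lid(cam="top"):
    im,P=cloud(cam); Q=P.reshape(-1,3); c=np.array([.552,-.118]); f=np.array([-.972,-.2334])
    d=Q[:,:2]-c; a=d@f; b=d@np.array([.2334,-.972])
    m=(abs(b)<.1)&(a>-.2)&(a<.14)&(Q[:,2]>.05)
    # local: x forward-back(+back), z
    return im,-a[m],b[m],Q[m,2]
E
python3 - <<'E'
from h import *
im,x,y,z=lid()
for lo in np.arange(-.13,.12,.02):
    s=(x>=lo)&(x<lo+.02)&(abs(y)<.08); print(round(lo,2),s.sum(),np.round(np.percentile(z[s],[10,50,90]),3) if s.any() else '')
E
```

```text
-0.13 330 [0.416 0.488 0.494]
-0.11 235 [0.092 0.484 0.495]
-0.09 156 [0.091 0.47  0.489]
-0.07 85 [0.092 0.121 0.448]
-0.05 207 [0.117 0.236 0.243]
-0.03 237 [0.211 0.235 0.242]
-0.01 238 [0.213 0.225 0.232]
0.01 223 [0.204 0.213 0.221]
0.03 208 [0.191 0.199 0.206]
0.05 186 [0.172 0.184 0.194]
0.07 106 [0.155 0.166 0.18 ]
0.09 45 [0.11  0.129 0.147]
0.11 0
```

>>> {"api": "carry_out", "payload": {"series": "-0.002 0 0.005 0;-0.004 -0.001 0.01 0;-0.010 -0.002 0.01 0;-0.015 -0.004 0.01 0;0 0 0 0;0 0 0 0;0 0 0 0;0 0 0 0;0 0 0 0"}}

```text
time: 5.72
tool_pos: [0.3965, -0.1552, 0.153]
tcp_rot: [-3.119, -0.371, 0.001]
wrist_force: [-1.1, 0.1, 0.2]
width: 0.001
grip_force: 0.0
```

```bash
python3 - <<'E'
from h import *
im,x,y,z=lid(); print(bot.read_state()["tool_pos"],bot.read_state()["wrist_force"])
for lo in np.arange(-.09,.12,.02):
    s=(x>=lo)&(x<lo+.02)&(abs(y)<.08)&(z<.3); print(round(lo,2),s.sum(),np.round(np.percentile(z[s],[10,50,90]),3) if s.any() else '')
s=(abs(x-.02)<.06)&(abs(y)<.05)&(z<.3); p=np.polyfit(x[s],z[s],1); print("slope angle",np.arctan(-p[0]))
iw,_=eyes.read_camera("wrist"); i2,_=eyes.read_camera("side")
cv2.imwrite("pics/w2.png",np.hstack([cv2.resize(iw,(400,300)),cv2.resize(i2[140:260,220:380],(400,300),interpolation=2)]))
E
```

```text
[ 0.39650632 -0.15528668  0.15305449] [-0.12767155 -0.23817601 -0.72683979]
-0.09 120 [0.086 0.118 0.122]
-0.07 123 [0.091 0.121 0.243]
-0.05 213 [0.114 0.234 0.242]
-0.03 235 [0.213 0.235 0.241]
-0.01 241 [0.212 0.225 0.232]
0.01 218 [0.204 0.212 0.22 ]
0.03 208 [0.189 0.199 0.206]
0.05 180 [0.173 0.184 0.194]
0.07 111 [0.156 0.164 0.177]
0.09 43 [0.11  0.131 0.15 ]
0.11 0 
slope angle 0.5535344499722762
```

View pics/w2.png

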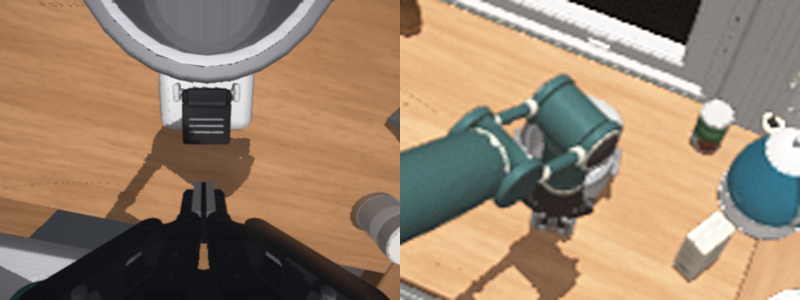

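>>> {"api": "carry_out", "payload": {"series": "0 0 0.024 0;0 0 0.024 0;0 0 0.022 0;0.02 0.005 0 0;0.02 0.005 0 0;0.02 0.005 0 0;0.015 0.003 0 0;0 0 0 0;0 0 0 0"}}

```text
time: 7.0
tool_pos: [0.4711, -0.1373, 0.2228]
tcp_rot: [-3.119, -0.371, 0.002]
wrist_force: [-0.4, 0.1, -1.2]
width: -0.002
grip_force: 0.0
```

>>> {"api": "carry_out", "payload": {"series": "0.007 0.0016 0 0;0.007 0.0016 0 0;0.007 0.0016 0.007 0;0.006 0.0014 0.007 0;0.007 0.0016 0.007 0;0.007 0.0016 0.007 0;0.007 0.0018 0.006 0;0.007 0.0016 0.006 0;0.008 0.0019 0.005 0;0.008 0.0019 0.005 0"}}

```text
time: 8.25
tool_pos: [0.5433, -0.1208, 0.2735]
tcp_rot: [3.119, 0.37, 0.001]
wrist_force: [-1.3, -1.0, 1.3]
width: 0.002
grip_force: 0.8
```

```bash
python3 - <<'E'
from h import *
im,x,y,z=lid("side"); iw,_=eyes.read_camera("wrist")
cv2.imwrite("pics/w3.png",np.hstack([cv2.resize(iw,(400,300)),cv2.resize(im[140:260,220:380],(400,300),interpolation=2)]))
E
```

```text
(no output)
```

View pics/w3.png

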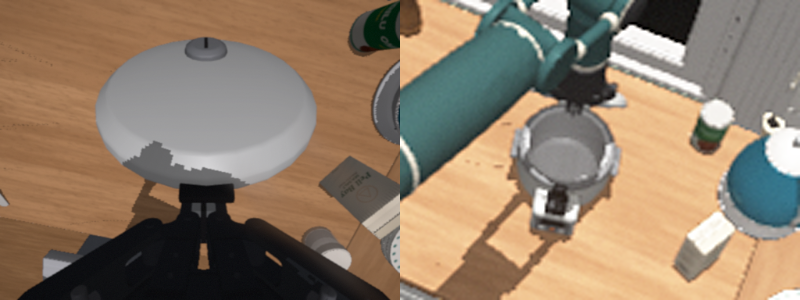

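>>> {"api": "carry_out", "payload": {"series": "0.008 0.0019 0.005 0;0.008 0.0019 0.004 0;0.009 0.002 0.004 0;0.009 0.002 0.003 0;0.009 0.002 0.003 0;0.01 0.0023 0.002 0;0.009 0.002 0.002 0;0.01 0.0023 0.002 0;0.01 0.0023 0.001 0;0.009 0.002 0 0;0.01 0.0023 0 0;0.01 0.0023 0 0;0.008 0.002 0 0;0 0 0 0;0 0 0 0;0 0 0 0"}}

```text
time: 10.35
tool_pos: [0.6612, -0.0936, 0.2994]
tcp_rot: [3.12, 0.37, -0.0]
wrist_force: [0.1, -0.1, 0.7]
width: 0.004
grip_force: 0.0
```

>>> {"api": "carry_out", "payload": {"series": "-0.02 -0.005 0 0;-0.03 -0.007 0 0;-0.03 -0.007 0.01 0;-0.04 -0.01 0.01 0;-0.04 -0.01 0.01 0;-0.04 -0.01 0 0;0 -0.05 0 0;0 -0.05 0 0;0 -0.05 0 0;0 0 0 0;0 0 0 0;0 0 0 0"}}

```text
time: 11.85
tool_pos: [0.4615, -0.2913, 0.3294]
tcp_rot: [-3.119, -0.372, -0.0]
wrist_force: [0.8, 0.6, 0.5]
width: -0.004
grip_force: 0.0
```

```bash
python3 - <<'E'
from h import *
it,x,y,z=lid(); im,x2,y2,z2=lid("side"); s=bot.read_state(); print(s["tool_pos"],s["wrist_force"])
np.set_printoptions(suppress=True)
for X,Z,Y in((x,z,y),(x2,z2,y2)):
    for lo in np.arange(.06,.2,.02):
        k=(X>=lo)&(X<lo+.02)&(Z<.34)&(abs(Y)<.07); print(round(lo,2),k.sum(),np.round(np.percentile(Z[k],[10,50,90]),3) if k.any() else '')
for t in("spotted_mug","glass_tumbler","salt_carton","sugar_jar","teaspoon"): print(t,[np.round(r["rect"]) for r in spot_in("top",t)[:1]])
cv2.imwrite("pics/w4.png",np.hstack([cv2.resize(it[120:240,240:400],(400,300),interpolation=2),cv2.resize(im[140:260,220:380],(400,300),interpolation=2)]))
E
```

```text
[ 0.4616393  -0.29134582  0.32950997] [-0.46197275 -0.64334078  0.99332652]
0.06 149 [0.073 0.118 0.124]
0.08 124 [0.111 0.126 0.152]
0.1 334 [0.168 0.201 0.229]
0.12 335 [0.24  0.263 0.283]
0.14 180 [0.277 0.292 0.305]
0.16 7 [0.281 0.285 0.287]
0.18 0 
0.2 0 
0.06 0 
0.08 0 
0.1 83 [0.181 0.207 0.228]
0.12 214 [0.234 0.266 0.28 ]
0.14 142 [0.274 0.29  0.303]
0.16 0 
0.18 0 
0.2 0 
spotted_mug [array([191., 206.,  16.,  27.])]
glass_tumbler [array([190., 167.,  18.,  16.])]
salt_carton []
sugar_jar [array([369., 231.,  20.,  18.])]
teaspoon [array([199., 232.,  18.,  30.])]
```

View pics/w4.png

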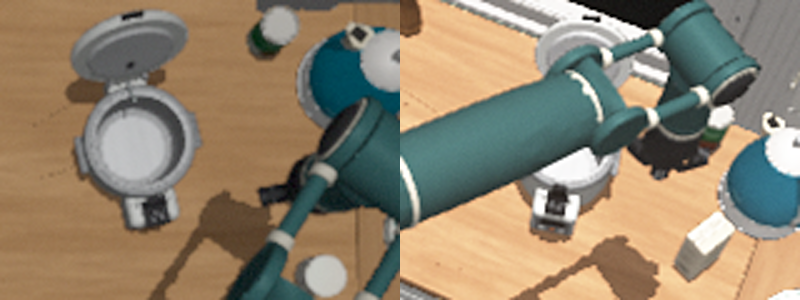

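```bash
python3 -c "
from workcell import bot
print(bot.finish_job())"
```

```text
the job is handed in; nothing more can be done
None
```

The rice cooker is open: pressing the tab sprang the lid half open with nothing touching it, and I then pushed it over until it leaned back on its stop. I handed the job in at about 12 s; the hand-in returned no verdict. In the last pictures I saw no sign that the cooker or the other things had moved, though the carton was found only in the side view and I did not re-measure the lemon and fork.

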